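# Stand the battery module in its bay and lock it

## Task

The grey upright battery module belongs in the empty bay of the black power unit: slide it across the bench, kept standing upright, through the flared mouth until it is fully home against the back of the bay. Then slide the black lock grip beside the mouth all the way to its end stop, so that the bar crosses the module's front. Leave the other things on the bench where they are.

Things in the scene. Friction and masses are not known exactly. Their poses are not given: they have to be found in the camera images.
- module: Loose upright grey plastic box, 90 x 90 mm in plan, 120 mm tall, about 0.6 kg, too wide to grasp, standing on the bench. Origin: centre of its underside; z up. Its -x face (steel plate, black louvres) looks out of the bay when seated, the +x face goes in first. It starts up to 0.7 rad off the bay's direction. Pushed higher than about 60 mm it may topple.
- seat (a point): Point on the bench where the module's origin lies when fully home in the bay. x points into the bay (mouth to back), z up. Bare bench, no floor plate. The back of the bay, a face of the black power unit, is at x = +45 mm.
- lock (a joint): Lock bar in m: 0 fully open (bar outside the bay), 0.07 end stop, locked. It slides level along the seat's +y with about 2 N of friction and stays where left. The bar (x -63 to -49 mm in the seat frame, 65 to 76 mm high) passes over the wall, 4 mm in front of a module that is fully home; it strikes one that is not.
- lock_grip (a point): Top centre of the lock's upright black grip, 14 mm along seat x, 16 mm along seat y (sliding direction), 76 to 110 mm above the bench; the point is 110 mm high at x = -58 mm, y = -120 mm + joint value in the seat frame. Axes as the seat's.
- tape: Bystander: black roll of tape lying flat, 100 mm diameter, 48 mm high; origin at the centre of its underside.
- can: Bystander: plain bare-metal can with a pale lid, 60 mm diameter, 110 mm tall, standing; origin at the centre of its underside.
- mug: Bystander: white mug, 80 mm diameter, 90 mm tall, with a handle; origin at the centre of its underside.
- dock: Fixed dock; origin and axes equal seat. Side walls 60 mm tall, inner faces at y = +-48 mm, from x = -47 to 45 mm; then a flared mouth, 60 mm tall, widening to y = +-73 mm at x = -101. Black power unit behind: x 45 to 165, y +-75, 120 mm tall. Steel lock housing outside the -y wall: x -72 to -40, y -142 to -66 mm, 76 mm tall.
Not all that is in view belongs to the job. Leave any purple look-alike of the module alone.

How it is judged:
On the way:
1. the module stands fully home in the bay while the lock is still open (x of module in the frame of seat above -0.005 m and y of module in the frame of seat between -0.006 and 0.006 m and angle between module's own z axis and vertical below 0.06 rad and value of joint lock below 0.03 m), for 0.2 s.
At the end, for the whole second after the job is handed in: The module stands upright (within 0.06 rad) and at rest on the bench in the bay, within 5 mm of fully home, 6 mm sideways, 4 mm in height and 0.09 rad of square; the lock is within 4 mm of its end stop (above 0.066 m) (x of module in the frame of seat between -0.005 and 0.005 m and y of module in the frame of seat between -0.006 and 0.006 m and z of module in the frame of seat between -0.004 and 0.004 m and angle between the x axis of module and the x axis of seat, either way round below 0.09 rad and angle between module's own z axis and vertical below 0.06 rad and linear speed of module below 0.01 m/s and value of joint lock above 0.066 m); the robot touches nothing.
It fails at once if the module is tipped by more than 0.35 rad (angle between module's own z axis and vertical above 0.35 rad).
It fails at once if a bystander (tape, can, mug) is moved by more than 30 mm (distance of any of tape, can, mug from where it was at the start of the episode above 0.03 m).
It also fails if it takes over 72 s, if anything falls off the work surface, if the arm or the gripper's body presses on something with over 40 N, if the wrist force passes 120 N, or if a joint passes its speed limit or range.

## Robot

A 7-joint arm with a two-finger parallel gripper is mounted at the origin on the work surface. World frame = base frame: x ahead of the robot, y to its left, z up, the work surface at z = 0. Lengths are in m, angles in rad, forces in N, time in s.
With the tool pointing down it reaches from about 0.4 to 0.875 m from the base axis. Payload 6.5 kg.
Tool frame: the origin (TCP) lies at the very end of the fingers, on their centre line; the grasp point (between the pads) lies 19 mm behind it; z points along the fingers, y is the line along which they close (so a half turn about z gives the same grasp; the last joint's range is limited). The gripper opens to 88 mm and grips with 3 to 60 N. Pads are 18 mm wide; open, the fingers measure 123 mm over their backs; the gripper's body (75 mm by 187 mm) begins 45 mm behind the grasp point.
Start: joints at [-1.376, 0.536, -0.004, 1.538, 0.003, 1.067, -0.071], TCP at [0.168, 0.628, 0.239] pointing down, gripper open.
Joint ranges: [-2.7, 2.7], [-0.37, 2.16], [-1.27, 1.26], [0.24, 2.4], [-1.31, 4.45], [0.19, 1.91], [-2.76, 2.76]. Speed limits (rad/s): [2.39, 2.39, 3.14, 3.14, 3.14, 3.14, 3.14].

## Interface

Orientations are given as a unit quaternion [w, x, y, z].
In Python, from cell import ctrl, cams gives the robot as it stands. The module is installed in compiled form; this text tells all that it offers.
- The arm moves only by the tool arm_command, never from a script. Its argument "steps" is a list of rows, each a list of 3 entries, a list of its own where there are three numbers: the turn, a rotation vector about the tool's x, y, z each as a share of 180 degrees, from -1 to 1, then the shift along the tool's x, y, z each as a share of 0.12 m, from -1 to 1, then the opening, from -1 (shut) to 1 (fully open). A call has 1 to 12 rows; each row is the pose to reach, as a shift and turn from the pose commanded when the call began, along the tool's axes at that moment, turning the shorter way round; what a row does not reach only later rows make up. A row lasts 1/8 s, in which the tool goes at most 62.5 mm and 10.7 degrees, less where a joint would pass 70% of its speed; a pose out of reach is approached as far as the arm can. A call with a number of a shift or a turn outside -1 to 1 is refused whole. A call with a gripper value outside its range is refused whole. The fingers move at their own pace and stop on an object; "squeeze" is the grip in N (left out, the last holds). Time passes only in rows, so rows that repeat a pose let the fingers close. It gives the time, the measured TCP pose, the force, the opening and the grip force at its end, in the units of the state.
- ctrl.read_state(): the state, without advancing time (a new reading comes with each control period).
- cams.camera(name): name is "scene" or "top" or "wrist"; returns (picture, depth): 384x512x3 uint8, blue, green, red; 384x512 float32, m along the optical axis (not along the pixel's ray), 0 where there is no reading.
- cams.camera_params(name): a dict with "fov_y" (degrees; the focal length in pixels is half the picture's height over the tangent of half this angle, whatever the lens; pixels are square), "cx", "cy" (the principal point, pixels), "dist" ([k1, k2, p1, p2, k3] as OpenCV has them; the pictures are not rectified), "R" (3x3) and "t" (3): a world point X has camera coordinates R X + t; the wrist camera has in their place "T_tool_cam" (4x4, takes a point from camera to tool coordinates, whose origin is the TCP and whose axes are the flange's). Camera axes: x right, y down, z forward; pixel columns grow to the right and rows downward; lengths in m; the calibration is good to about 2 mm. A picture is of the moment at which its call begins: read the wrist's pose just before it. camera_params takes no time and is no camera call.
- ctrl.finish_job(): hands the job in; it is judged then, once.
The state is a dict: "clock": time; "joints": joint angles; "joint_velocities": joint speeds; "joint_torque": joint torques, N m; "ee_pos": TCP position; "ee_rot": TCP orientation; "ft_force": force on the tool from outside, world axes, zero at the start; "torque": the same for the moment, N m; "finger_gap": opening from 0.0 (shut) to 1.0 (fully open); "gripper_force": force on a finger pad.
Only numpy, scipy, OpenCV 4.12 (cv2) and the standard library are available. Lean on these libraries where they do the work, as an engineer would, in place of code of your own. Each camera call takes 0.05 s, during which the arm holds its last target. There are 200 camera calls.

## Working session

There is one attempt and no reset: what is moved stays moved. The work goes in short steps, Python scripts to look and compute and a tool call to move; the robot and the scene stay as the last step left them, time stands still between calls to the robot, and variables do not carry over. Pictures are saved under pics/ and viewed, at most 10 in all, crops included, and the job is handed in when it is done.

Besides the shell and the picture viewer there is one more tool, called after "Emit:" as a command line: name --argument value ..., lists and objects as JSON in quotes. arm_command: Moves the arm, as the interface text tells. Shift numbers are shares of 0.12 m and turn numbers shares of 180 degrees, none past 1 either way. Its arguments: {"type":"object","properties":{"steps":{"type":"array"},"squeeze":{"type":"number"}},"required":["steps"]}

```bash
mkdir -p pics; cat > h.py <<'E'
import numpy as np, cv2
from cell import ctrl, cams
def grab(n):
    im,d=cams.camera(n); p=cams.camera_params(n); np.savez(f'pics/{n}.npz',im=im,d=d)
    cv2.imwrite(f'pics/{n}.png',im); return im,d,p
def cloud(d,p):
    h,w=d.shape; f=h/2/np.tan(np.radians(p['fov_y'])/2)
    K=np.array([[f,0,p['cx']],[0,f,p['cy']],[0,0,1]])
    u,v=np.meshgrid(np.arange(w),np.arange(h))
    q=cv2.undistortPoints(np.stack([u,v],-1).reshape(-1,1,2).astype(np.float64),K,np.array(p['dist'])).reshape(h,w,2)
    X=np.dstack([q[...,0]*d,q[...,1]*d,d])
    return (X-np.array(p['t']))@np.array(p['R'])
E
python3 - <<'E'
from h import *
a,d,p=grab('scene'); b,d2,p2=grab('top')
cv2.imwrite('pics/both1.png',cv2.resize(np.hstack([a,b]),(800,300)))
for P in(p,p2): print({k:np.round(v,3).tolist() for k,v in P.items()})
for n,dd,P in(('s',d,p),('t',d2,p2)):
    W=cloud(dd,P); print(n,[W[r,c].round(3).tolist() for r in(100,200,300) for c in(100,250,400)])
print(ctrl.read_state())
E
```

```text
{'fov_y': 54.045, 'cx': 257.347, 'cy': 198.017, 'dist': [-0.031, 0.0, 0.0, 0.0, 0.0], 'R': [[0.035, 0.999, 0.005], [0.608, -0.017, -0.794], [-0.794, 0.03, -0.608]], 't': [-0.113, -0.251, 1.664]}
{'fov_y': 57.5, 'cx': 254.505, 'cy': 189.041, 'dist': [-0.093, 0.0, 0.0, 0.0, 0.0], 'R': [[0.006, -1.0, -0.006], [-0.981, -0.004, -0.196], [0.196, 0.007, -0.98]], 't': [0.107, 0.562, 1.011]}
s [[-0.547, -0.749, -0.027], [-0.556, 0.091, -0.042], [-0.038, 0.729, 0.171], [0.407, -0.459, -0.003], [0.425, 0.073, -0.001], [0.449, 0.601, 0.006], [0.843, -0.332, -0.003], [0.854, 0.064, -0.002], [0.868, 0.461, -0.002]]
t [[0.86, 0.623, 0.055], [0.884, 0.127, -0.005], [0.888, -0.391, 0.002], [0.534, 0.615, -0.003], [0.537, 0.124, -0.002], [0.538, -0.361, 0.001], [0.218, 0.59, -0.003], [0.228, 0.122, 0.001], [0.225, -0.342, -0.001]]
{'clock': 0.1, 'joints': array([-1.37621178,  0.53704906, -0.00439198,  1.53872859,  0.00258353,
        1.06729063, -0.07122699]), 'joint_velocities': array([-0.00114464, -0.00113855, -0.00028857, -0.00346609,  0.00037427,
       -0.001983  , -0.00135213]), 'joint_torque': array([ 2.50972713e-03, -5.72079098e+01,  9.93644111e-01, -2.52231520e+01,
       -5.62270044e-02,  1.34743477e-02,  3.28708666e-05]), 'ee_pos': array([0.16749351, 0.62750558, 0.23797175]), 'ee_rot': array([-3.64125211e-05,  1.30024757e-01,  9.91510475e-01, -7.34125593e-04]), 'ft_force': array([-0.11428248, -0.23141127, -0.29204462]), 'torque': array([ 0.01504414, -0.03069676,  0.00805509]), 'gripper_force': 0.0, 'finger_gap': 1.0019256642615642}
```

View pics/scene.png

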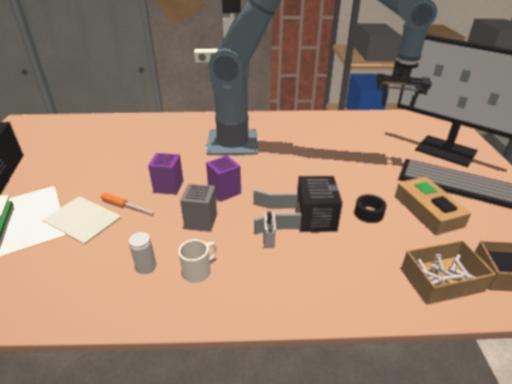

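View pics/top.png

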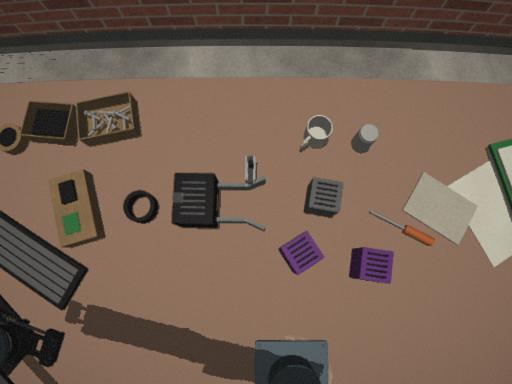

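The scene view shows the grey module at (199,207), with purple look-alikes at (166,173) and (224,178). The dock is at (318,203) with its mouth facing left, and the lock is at (269,228). In the top view the grey box at (325,195) fits the description, while the purple ones at (302,252) and (372,265) do not. I'll measure and confirm with one crop.

```bash
cat > meas.py <<'E'
from h import *
def rect(W,c,r,z0,z1,im=None,sel=None):
    m=(np.hypot(W[...,0]-c[0],W[...,1]-c[1])<r)&(W[...,2]>z0)&(W[...,2]<z1)
    if sel is not None: m&=sel
    P=W[m]; 
    if len(P)<10: return None
    rr=cv2.minAreaRect((P[:,:2]*1000).astype(np.float32)); return len(P),np.round(rr[0],1).tolist(),np.round(rr[1],1).tolist(),round(rr[2],2),P[:,2].mean().round(4)
E
python3 - <<'E'
from meas import *
for n in('top','scene'):
    z=np.load(f'pics/{n}.npz'); W=cloud(z['d'],cams.camera_params(n)); 
    if n=='top':
        A={k:W[r-3:r+4,c-3:c+4].reshape(-1,3).mean(0) for k,(c,r) in dict(mod=(322,188),unit=(195,192),can=(369,130),mug=(318,124),tape=(140,195)).items()}
        for k,v in A.items(): print(k,v.round(3))
        im=z['im']
    for k,zz in(('mod',(.108,.13)),('unit',(.108,.13)),('can',(.1,.12)),('mug',(.08,.1))): print(n,k,rect(W,A[k][:2],.1 if k=='unit' else .075,*zz))
    c=A['unit'][:2]-[0,.12]
    print(n,'walls',rect(W,c,.16,.045,.066)); 
    print(n,'lock',rect(W,c+[.1,-.05],.1,.068,.08),rect(W,c+[.1,-.05],.1,.09,.12))
z=cv2.imread('pics/top.png')[100:290,150:410]; cv2.imwrite('pics/crop1.png',cv2.resize(z,None,fx=3,fy=3,interpolation=2))
E
```

```text
mod [ 0.553 -0.085  0.119]
unit [0.54  0.28  0.119]
can [ 0.727 -0.23   0.13 ]
mug [ 0.787 -0.098  0.023]
tape [0.547 0.473 0.024]
top mod (935, [535.1, -95.7], [89.9, 88.2], 80.27, np.float64(0.1189))
top unit (2095, [523.4, 286.6], [122.1, 147.4], 89.47, np.float64(0.1187))
top can (257, [727.6, -235.5], [53.1, 54.7], 65.31, np.float64(0.1088))
top mug (140, [752.0, -88.3], [74.7, 78.9], 86.12, np.float64(0.0872))
top walls (466, [554.5, 176.2], [199.7, 216.8], 87.82, np.float64(0.0577))
top lock (203, [619.0, 123.3], [85.8, 30.6], 0.55, np.float64(0.0742)) (25, [628.9, 122.6], [11.7, 13.6], 89.18, np.float64(0.1073))
scene mod (570, [538.2, -91.5], [91.7, 92.3], 79.77, np.float64(0.1165))
scene unit (1139, [526.7, 289.4], [120.2, 152.6], 88.89, np.float64(0.1172))
scene can (280, [727.3, -233.3], [55.0, 56.1], 64.32, np.float64(0.1081))
scene mug (221, [754.1, -85.5], [78.4, 79.1], 79.94, np.float64(0.0864))
scene walls (636, [534.3, 169.0], [225.2, 209.2], 22.11, np.float64(0.0543))
scene lock (121, [623.7, 127.6], [31.7, 85.8], 89.89, np.float64(0.0737)) (38, [634.4, 125.0], [12.0, 19.1], 87.4, np.float64(0.1019))
```

View pics/crop1.png

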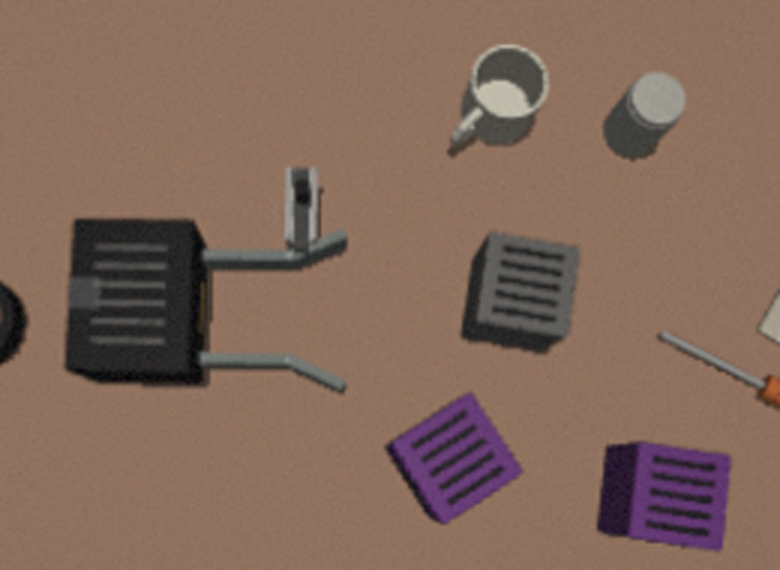

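The crop confirms the grey louvred module at crop (522,290), with the dock mouth facing it and the lock at (300,205). Next I'll move the arm around.

```bash
cat > mv.py <<'E'
from h import *
from scipy.spatial.transform import Rotation as Ro
def pose():
    s=ctrl.read_state(); q=s['ee_rot']; return np.array(s['ee_pos']),Ro.from_quat([q[1],q[2],q[3],q[0]])
def tool(az,tilt):
    "tool y at azimuth az (deg); fingers tilted forward by tilt deg towards az+90"
    a,t=np.radians(az),np.radians(tilt); y=np.array([np.cos(a),np.sin(a),0]); p=np.array([-np.sin(a),np.cos(a),0])
    z=np.sin(t)*p-np.cos(t)*np.array([0,0,1]); return Ro.from_matrix(np.stack([np.cross(y,z),y,z],1))
def rows(targets,start=None):
    p,R=start or pose()
    for t,Rt in targets:
        s=R.inv().apply(np.array(t)-p)/.12; w=(R.inv()*(Rt or R)).as_rotvec()/np.pi
        print([[round(float(x),3) for x in w],[round(float(x),3) for x in s]],'OVER' if abs(s).max()>1 else '')
E
python3 - <<'E'
from mv import *
print(cams.camera_params('wrist')['T_tool_cam'])
p,R=pose(); A=R.as_euler('zyx',degrees=True); print(A,R.as_matrix().round(2))
for q,az in(((.29,.55,.25),60),((.30,.55,.25),60)): rows([(q,tool(az,0))])
E
```

```text
[[-4.57864147e-04 -9.65101259e-01 -2.61876592e-01  6.86528556e-02]
 [ 9.99999869e-01 -5.01974647e-04  1.01545072e-04  1.55854392e-03]
 [-2.29456687e-04 -2.61876511e-01  9.65101363e-01 -1.46700158e-01]
 [ 0.00000000e+00  0.00000000e+00  0.00000000e+00  1.00000000e+00]]
[-1.65057961e+02 -1.50754248e-02  1.79917132e+02] [[-0.97  0.26 -0.  ]
 [ 0.26  0.97 -0.  ]
 [-0.   -0.   -1.  ]]
[[-0.0, 0.0, 0.084], [-1.153, -0.361, -0.1]] OVER
[[-0.0, 0.0, 0.084], [-1.233, -0.339, -0.1]] OVER
```

```bash
python3 - <<'E'
from mv import *
cur=pose()
for q,az in(((.28,.56,.25),62),((.39,.46,.25),49),((.47,.34,.25),36),((.53,.21,.25),21)):
    rows([(q,tool(az,0))],cur); cur=(np.array(q),tool(az,0))
E
```

```text
[[-0.0, 0.0, 0.073], [-1.051, -0.302, -0.1]] OVER
[[0.0, 0.0, 0.072], [-1.201, -0.305, 0.0]] OVER
[[0.0, 0.0, 0.072], [-1.159, -0.317, 0.0]] OVER
[[0.0, 0.0, 0.083], [-1.17, -0.232, 0.0]] OVER
```

Emit:
arm_command --steps '[[[0, 0, 0.03], [-0.5, -0.08, -0.1], 0.2], [[0, 0, 0.065], [-1, -0.25, -0.1], 0.2], [[0, 0, 0.065], [-1, -0.25, -0.1], 0.2]]' --squeeze 20

```text
clock: 0.48
ee_pos: [0.2823, 0.564, 0.2506]
ee_rot: [0.002, 0.235, 0.972, -0.001]
ft_force: [0.0, 0.4, -0.0]
finger_gap: 0.682
gripper_force: 0.0
```

Emit:
arm_command --steps '[[[0, 0, 0.03], [-0.5, -0.04, 0], 0.2], [[0, 0, 0.065], [-1, -0.15, 0], 0.2], [[0, 0, 0.065], [-1, -0.15, 0], 0.2]]'

```text
clock: 0.85
ee_pos: [0.3798, 0.4939, 0.2505]
ee_rot: [0.002, 0.333, 0.943, -0.001]
ft_force: [0.2, 1.3, -0.3]
finger_gap: 0.6
gripper_force: 0.0
```

Emit:
arm_command --steps '[[[0, 0, 0.03], [-0.5, -0.04, 0], 0.2], [[0, 0, 0.065], [-1, -0.15, 0], 0.2], [[0, 0, 0.065], [-1, -0.15, 0], 0.2]]'

```text
clock: 1.23
ee_pos: [0.4612, 0.4053, 0.2506]
ee_rot: [0.001, 0.426, 0.905, -0.001]
ft_force: [-0.9, 0.1, -0.7]
finger_gap: 0.603
gripper_force: 0.0
```

Emit:
arm_command --steps '[[[0, 0, 0.03], [-0.5, -0.08, 0], 0.2], [[0, 0, 0.065], [-1, -0.25, 0], 0.2], [[0, 0, 0.065], [-1, -0.25, 0], 0.2]]'

```text
clock: 1.6
ee_pos: [0.5134, 0.2943, 0.2507]
ee_rot: [0.001, 0.516, 0.857, -0.001]
ft_force: [-0.1, 0.6, -0.4]
finger_gap: 0.6
gripper_force: 0.0
```

Emit:
arm_command --steps '[[[0, 0, 0.03], [-0.5, -0.08, 0], 0.2], [[0, 0, 0.065], [-1, -0.25, 0], 0.2], [[0, 0, 0.065], [-1, -0.25, 0], 0.2]]'

```text
clock: 1.98
ee_pos: [0.5427, 0.1753, 0.2508]
ee_rot: [0.0, 0.6, 0.8, -0.001]
ft_force: [-0.5, 1.3, 0.2]
finger_gap: 0.6
gripper_force: 0.0
```

Emit:
arm_command --steps '[[[0, 0, 0.03], [-0.5, -0.2, -0.1], 0], [[0, 0, 0.11], [-0.9, -0.4, -0.3], 0], [[0, 0, 0.11], [-0.9, -0.4, -0.3], 0], [[0, 0, 0.11], [-0.9, -0.4, -0.3], 0]]'

```text
clock: 2.48
ee_pos: [0.527, 0.0643, 0.2867]
ee_rot: [-0.001, 0.725, 0.689, 0.0]
ft_force: [0.5, 0.8, -0.0]
finger_gap: 0.5
gripper_force: 0.0
```

```bash
cat >> meas.py <<'E'
from mv import *
def wrist(name):
    p,R=pose(); im,d=cams.camera('wrist'); P=dict(cams.camera_params('wrist')); T=P['T_tool_cam']
    M=np.eye(4); M[:3,:3]=R.as_matrix(); M[:3,3]=p; M=np.linalg.inv(M@T); P['R']=M[:3,:3]; P['t']=M[:3,3]
    cv2.imwrite(f'pics/{name}.png',im); W=cloud(d,P); np.savez(f'pics/{name}.npz',im=im,d=d,W=W); return im,d,W
E
python3 - <<'E'
from meas import *
im,d,W=wrist('w1'); print(pose()[0])
ok=d>0
def rep(n,box,z):
    m=ok&(W[...,0]>box[0])&(W[...,0]<box[1])&(W[...,1]>box[2])&(W[...,1]<box[3])&(W[...,2]>z[0])&(W[...,2]<z[1])
    P=W[m]
    if len(P)>10: print(n,len(P),cv2.minAreaRect((P[:,:2]*1e3).astype(np.float32)),P.mean(0).round(4))
rep('grip',(.59,.7,.05,.2),(.1,.12)); rep('hous',(.59,.7,.05,.2),(.066,.08))
rep('unit',(.43,.62,.2,.4),(.11,.13))
rep('wallR',(.55,.585,.14,.22),(.05,.065)); rep('wallL',(.45,.49,.14,.22),(.05,.065))
rep('bar',(.55,.7,.05,.2),(.066,.08))
E
```

```text
[0.52692302 0.06449649 0.28641445]
grip 226 ((628.2228393554688, 125.12726593017578), (13.68277645111084, 16.193918228149414), 88.1091079711914) [0.6273 0.125  0.1098]
hous 1134 ((625.4219970703125, 126.96110534667969), (32.449913024902344, 70.96310424804688), 89.70782470703125) [0.623  0.1276 0.0766]
unit 1959 ((519.4263916015625, 232.10939025878906), (11.564034461975098, 149.48565673828125), 86.88827514648438) [0.5131 0.2326 0.1187]
wallR 657 ((572.3801879882812, 179.96380615234375), (10.673466682434082, 79.88534545898438), 0.12310034036636353) [0.5721 0.1809 0.0603]
wallL 678 ((466.19805908203125, 180.17901611328125), (79.54988098144531, 11.072491645812988), 88.73333740234375) [0.4669 0.1809 0.0599]
bar 1362 ((617.9219970703125, 126.99935150146484), (32.449913024902344, 85.96332550048828), 89.70782470703125) [0.6165 0.1276 0.0765]
```

View pics/w1.png

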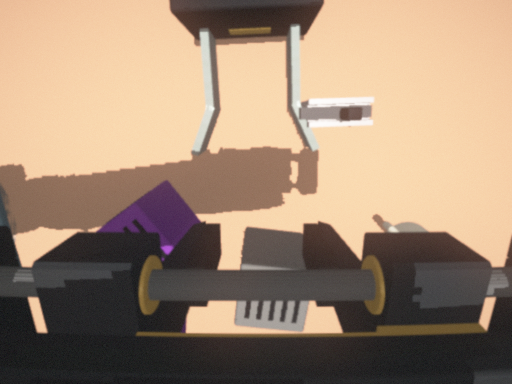

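The wrist view shows the dock mouth at (255,110), the lock grip at (350,113) and the module at (272,280). I'll measure the obstacles and compute the approach.

```bash
python3 - <<'E'
from meas import *
z=np.load('pics/top.npz'); W=cloud(z['d'],cams.camera_params('top'))
m=(W[...,0]>.25)&(W[...,0]<.49)&(W[...,1]>-.35)&(W[...,1]<.1)&(W[...,2]>.08)&(W[...,2]<.15)
n,l,st,c=cv2.connectedComponentsWithStats(m.astype(np.uint8))
for i in range(1,n):
    if st[i,4]>100: P=W[l==i]; print(np.round(cv2.boxPoints(cv2.minAreaRect((P[:,:2]*1e3).astype(np.float32)))).tolist(),P[:,2].max())
cur=pose(); 
for q,az,t in(((.52,-.05,.29),-8,0),((.52,-.165,.27),-10,10),((.515,-.23,.2),-10,30),((.515,-.19,.09),-10,30),((.515,-.19,.03),-10,30)):
    rows([(q,tool(az,t))],cur); cur=(np.array(q),tool(az,t))
E
```

```text
[[308.0, -10.0], [358.0, -87.0], [434.0, -38.0], [385.0, 39.0]] 0.12521841791492538
[[282.0, -268.0], [373.0, -284.0], [389.0, -195.0], [298.0, -179.0]] 0.12531545572088076
[[-0.0, -0.0, 0.029], [-0.956, -0.01, -0.031]] 
[[-0.001, 0.056, 0.011], [-0.949, 0.133, 0.167]] 
[[0.0, 0.111, 0.0], [-0.634, 0.053, 0.481]] 
[[0.0, 0.0, 0.0], [-0.174, -0.058, 0.958]] 
[[0.0, 0.0, 0.0], [-0.25, 0.0, 0.433]]
```

Emit:
arm_command --steps '[[[0, 0, 0.015], [-0.5, 0, 0], -0.3], [[0, 0, 0.03], [-0.95, 0, -0.03], -0.3], [[0, 0, 0.03], [-0.95, 0, -0.03], -0.3]]'

```text
clock: 2.9
ee_pos: [0.5206, -0.0551, 0.2904]
ee_rot: [0.001, 0.759, 0.651, -0.0]
ft_force: [-0.1, 0.5, 0.4]
finger_gap: 0.35
gripper_force: 0.0
```

Emit:
arm_command --steps '[[[0, 0.03, 0.005], [-0.5, 0.06, 0.08], -0.3], [[0, 0.056, 0.011], [-0.95, 0.13, 0.16], -0.3], [[0, 0.056, 0.011], [-0.95, 0.13, 0.16], -0.3]]'

```text
clock: 3.28
ee_pos: [0.5178, -0.1727, 0.2699]
ee_rot: [-0.057, 0.769, 0.633, 0.066]
ft_force: [-0.8, 0.9, -0.0]
finger_gap: 0.347
gripper_force: 0.0
```

Emit:
arm_command --steps '[[[0, 0.05, 0], [-0.3, 0.03, 0.15], -0.3], [[0, 0.111, 0], [-0.63, 0.05, 0.25], -0.3], [[0, 0.111, 0], [-0.63, 0.05, 0.25], -0.3], [[0, 0.111, 0], [-0.63, 0.05, 0.25], -0.3]]'

```text
clock: 3.78
ee_pos: [0.513, -0.2344, 0.2275]
ee_rot: [-0.168, 0.742, 0.617, 0.198]
ft_force: [1.3, 0.4, 0.6]
finger_gap: 0.352
gripper_force: 0.0
```

```bash
python3 - <<'E'
from meas import *
p,R=pose(); print(p,R.as_matrix().round(3))
cur=pose(); 
for q,az,t in(((.527,-.20,.12),-10,30),((.527,-.195,.03),-10,30)):
    rows([(q,tool(az,t))],cur); cur=(np.array(q),tool(az,t))
_,d,P=grab('top'); W=cloud(d,P); print(rect(W,(.535,-.095),.075,.108,.13))
E
```

```text
[ 0.51299151 -0.23442713  0.22746892] [[ 0.159  0.983  0.087]
 [ 0.85  -0.181  0.495]
 [ 0.502 -0.005 -0.865]]
[[-0.0, -0.001, -0.003], [-0.187, 0.067, 0.927]] 
[[0.0, 0.0, 0.0], [-0.339, -0.007, 0.67]] 
(947, [534.7, -95.7], [90.5, 88.0], 80.61, np.float64(0.1188))
```

View pics/top.png

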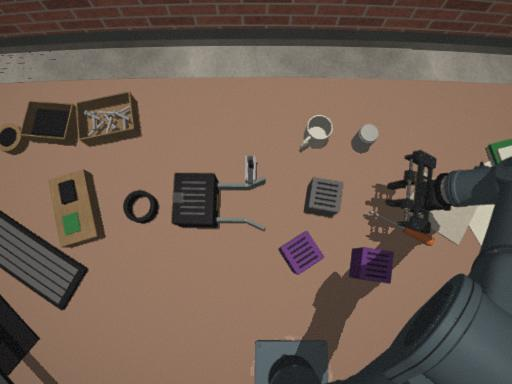

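The top view shows the gripper at (425,205), tilted back behind the module at (325,195). The screwdriver tip at (370,212) lies low enough that fingertips at z = 0.03 clear it. Now I descend.

Emit:
arm_command --steps '[[[0, 0, 0], [-0.1, 0.03, 0.45], -0.3], [[0, 0, 0], [-0.19, 0.065, 0.93], -0.3], [[0, 0, 0], [-0.19, 0.065, 0.93], -0.3]]'

```text
clock: 4.2
ee_pos: [0.5261, -0.1957, 0.1187]
ee_rot: [-0.171, 0.741, 0.619, 0.198]
ft_force: [0.1, -1.1, 1.3]
finger_gap: 0.353
gripper_force: 0.0
```

Emit:
arm_command --steps '[[[0, 0, 0], [-0.17, 0, 0.33], -0.3], [[0, 0, 0], [-0.32, 0, 0.63], -0.3], [[0, 0, 0], [-0.32, 0, 0.63], -0.3]]'

```text
clock: 4.58
ee_pos: [0.527, -0.1966, 0.0364]
ee_rot: [-0.168, 0.743, 0.617, 0.198]
ft_force: [1.3, 0.6, 1.0]
finger_gap: 0.35
gripper_force: 0.0
```

```bash
python3 - <<'E'
from meas import *
p,R=pose(); print(p,R.as_matrix().round(3))
T=[]
# contact then steer: yaw -10 -> 0 while advancing; tool x .531->.54
for s,y in enumerate(np.linspace(-.165,-.065,6)):
    f=np.clip((y+.155)/.09,0,1); T.append(((.529+.009*f,y,.032),tool(-10+10*f,30)))
rows(T)
E
```

```text
[ 0.52702973 -0.19658682  0.03640221] [[ 0.159  0.983  0.088]
 [ 0.85  -0.182  0.494]
 [ 0.502 -0.004 -0.865]]
[[0.0, -0.001, -0.003], [0.208, -0.031, 0.163]] 
[[0.003, -0.001, -0.008], [0.351, -0.054, 0.246]] 
[[0.009, -0.001, -0.019], [0.495, -0.067, 0.33]] 
[[0.016, -0.001, -0.03], [0.64, -0.081, 0.414]] 
[[0.022, -0.001, -0.04], [0.784, -0.095, 0.498]] 
[[0.028, -0.001, -0.051], [0.929, -0.109, 0.581]]
```

Emit:
arm_command --steps '[[[0, 0, 0], [0.1, -0.015, 0.08], -0.3], [[0, 0, -0.002], [0.2, -0.03, 0.16], -0.3], [[0.001, 0, -0.004], [0.27, -0.04, 0.2], -0.3], [[0.003, 0, -0.008], [0.35, -0.054, 0.246], -0.3], [[0.006, 0, -0.013], [0.42, -0.06, 0.288], -0.3], [[0.009, 0, -0.019], [0.495, -0.067, 0.33], -0.3], [[0.012, 0, -0.025], [0.565, -0.074, 0.372], -0.3], [[0.016, 0, -0.03], [0.64, -0.081, 0.414], -0.3], [[0.019, 0, -0.035], [0.71, -0.088, 0.456], -0.3], [[0.022, -0.001, -0.04], [0.784, -0.095, 0.498], -0.3], [[0.025, -0.001, -0.046], [0.855, -0.1, 0.54], -0.3], [[0.028, -0.001, -0.051], [0.929, -0.109, 0.581], -0.3]]'

```text
clock: 6.08
ee_pos: [0.5392, -0.0693, 0.0317]
ee_rot: [-0.179, 0.685, 0.683, 0.182]
ft_force: [0.4, -7.4, 3.5]
finger_gap: 0.352
gripper_force: 3.4
```

```bash
cat > chk.py <<'E'
from meas import *
import sys
p,R=pose(); s=ctrl.read_state(); print(p.round(4),'yaw y',np.degrees(np.arctan2(*R.as_matrix()[1::-1,1])).round(2),s['ft_force'].round(1),s['clock'])
im,d,P=grab('top'); W=cloud(d,P); hsv=cv2.cvtColor(im,cv2.COLOR_BGR2HSV)
m=(W[...,0]>.44)&(W[...,0]<.62)&(W[...,1]>p[1]-.02)&(W[...,1]<.233)&(W[...,2]>.108)&(W[...,2]<.128)
n,l,st,_=cv2.connectedComponentsWithStats(m.astype(np.uint8)); i=1+st[1:,4].argmax(); Q=W[l==i]
print('mod',st[i,4],cv2.minAreaRect((Q[:,:2]*1e3).astype(np.float32)),Q.mean(0).round(4), 'spread z',np.linalg.lstsq(np.c_[Q[:,:2],np.ones(len(Q))],Q[:,2],rcond=None)[0].round(3))
E
python3 chk.py
```

```text
[ 0.5392 -0.0693  0.0317] yaw y -0.24 [ 0.4 -7.4  3.5] 6.075
mod 972 ((532.8168334960938, -17.655593872070312), (90.23306274414062, 88.35089874267578), 89.65660858154297) [ 0.5328 -0.0165  0.1188] spread z [ 0.002 -0.006  0.118]
```

```bash
python3 - <<'E'
from meas import *
rows([((.5385,-.035,.032),tool(0,30)),((.530,.048,.032),tool(0,30))])
E
```

```text
[[0.001, 0.001, 0.0], [0.232, -0.007, 0.13]] 
[[0.001, 0.001, 0.0], [0.832, -0.079, 0.473]]
```

Emit:
arm_command --steps '[[[0, 0, 0], [0.08, -0.005, 0.045], -0.3], [[0, 0, 0], [0.15, -0.012, 0.085], -0.3], [[0, 0, 0], [0.22, -0.018, 0.125], -0.3], [[0, 0, 0], [0.29, -0.025, 0.165], -0.3], [[0, 0, 0], [0.36, -0.032, 0.205], -0.3], [[0, 0, 0], [0.43, -0.04, 0.245], -0.3], [[0, 0, 0], [0.5, -0.047, 0.284], -0.3], [[0, 0, 0], [0.57, -0.053, 0.324], -0.3], [[0, 0, 0], [0.64, -0.06, 0.364], -0.3], [[0, 0, 0], [0.7, -0.067, 0.398], -0.3], [[0, 0, 0], [0.77, -0.073, 0.438], -0.3], [[0, 0, 0], [0.83, -0.08, 0.472], -0.3]]'

```text
clock: 7.62
ee_pos: [0.5306, 0.0345, 0.0314]
ee_rot: [-0.173, 0.689, 0.681, 0.179]
ft_force: [-10.9, -47.5, 31.6]
finger_gap: 0.354
gripper_force: 23.8
```

```bash
python3 chk.py; python3 - <<'E'
from meas import *
rows([((.531,.03,.035),tool(0,30)),((.518,.03,.035),tool(0,30)),((.517,.1,.035),tool(0,30))])
E
```

```text
[0.5306 0.0345 0.0314] yaw y -0.73 [-10.9 -47.5  31.6] 7.625
mod 960 ((523.773681640625, 85.6966552734375), (88.37054443359375, 87.98682403564453), 89.6371078491211) [0.5229 0.0849 0.1186] spread z [ 0.008 -0.002  0.115]
[[0.004, 0.007, -0.003], [-0.018, 0.004, -0.043]] 
[[0.004, 0.007, -0.003], [-0.019, -0.104, -0.044]] 
[[0.004, 0.007, -0.003], [0.492, -0.12, 0.237]]
```

```bash
python3 - <<'E'
from meas import *
a=cv2.imread('pics/top.png')[130:290,160:400]; s,_,_=grab('scene'); s=s[150:270,170:350]
cv2.imwrite('pics/c2.png',np.hstack([cv2.resize(a,(400,400*160//240*1+1))[:260],cv2.resize(s,(390,260))]))
im,d,W=wrist('w2')
E
```

```text
(no output)
```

View pics/c2.png

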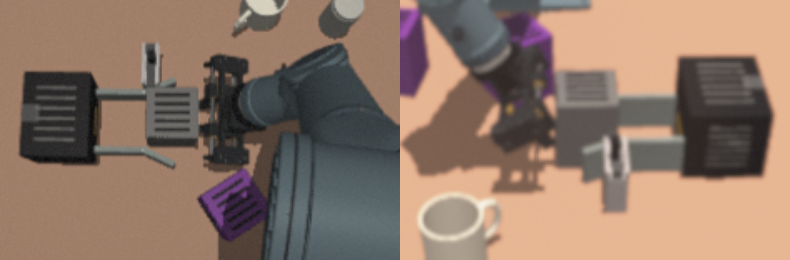

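View pics/w2.png

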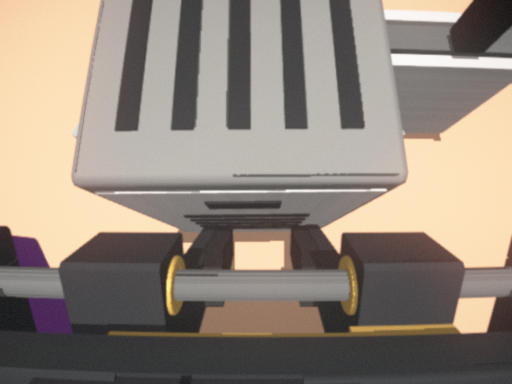

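The top crop shows the module in the throat at (172,115), next to the lock-side wall. The wrist view shows the module face at (240,200), still upright. I'll measure the module, walls and bar in the same sensors.

```bash
python3 - <<'E'
from meas import *
def ext(W,ok,n,box,z):
    m=ok&(W[...,0]>box[0])&(W[...,0]<box[1])&(W[...,1]>box[2])&(W[...,1]<box[3])&(W[...,2]>z[0])&(W[...,2]<z[1]); P=W[m]
    if len(P)>8: print(n,len(P),'x',np.percentile(P[:,0],[1,50,99]).round(4),'y',np.percentile(P[:,1],[1,50,99]).round(4),'z',P[:,2].mean().round(4))
z=np.load('pics/top.npz'); Wt=cloud(z['d'],cams.camera_params('top'))
zz=np.load('pics/scene.npz'); Ws=cloud(zz['d'],cams.camera_params('scene'))
w=np.load('pics/w2.npz')
for n,W,d in(('top',Wt,z['d']),('scene',Ws,zz['d']),('wrist',w['W'],w['d'])):
    print(n); ok=d>0
    ext(W,ok,'mod',(.46,.6,.03,.2),(.11,.13))
    ext(W,ok,'modface',(.46,.6,.0,.2),(.08,.105))
    ext(W,ok,'wallR',(.555,.59,.15,.21),(.054,.066)); ext(W,ok,'wallL',(.45,.49,.15,.21),(.054,.066))
    ext(W,ok,'bar',(.56,.7,.05,.2),(.068,.08)); ext(W,ok,'grip',(.58,.7,.09,.2),(.1,.12))
    ext(W,ok,'unit',(.4,.65,.235,.4),(.11,.13))
E
```

```text
top
mod 960 x [0.4802 0.5229 0.5669] y [0.0416 0.0846 0.1278] z 0.1186
modface 34 x [0.4796 0.48   0.5533] y [0.0044 0.0799 0.1267] z 0.0954
wallR 60 x [0.5689 0.5732 0.5771] y [0.1506 0.1812 0.209 ] z 0.0583
wallL 71 x [0.4629 0.4689 0.4724] y [0.1522 0.1762 0.2093] z 0.0592
bar 200 x [0.5792 0.6161 0.661 ] y [0.108  0.1233 0.1389] z 0.0745
grip 21 x [0.6225 0.6292 0.6355] y [0.1168 0.1227 0.128 ] z 0.1087
unit 1938 x [0.4505 0.5216 0.596 ] y [0.2359 0.2905 0.3446] z 0.1188
scene
mod 527 x [0.4862 0.5359 0.5741] y [0.035  0.0891 0.1329] z 0.1169
modface 209 x [0.5061 0.5717 0.5764] y [0.0105 0.0857 0.132 ] z 0.0925
wallR 48 x [0.5719 0.5794 0.585 ] y [0.151  0.1796 0.2074] z 0.057
wallL 38 x [0.4667 0.4733 0.4798] y [0.1523 0.1826 0.2091] z 0.0567
bar 194 x [0.5696 0.6119 0.664 ] y [0.0518 0.1196 0.1433] z 0.0734
grip 25 x [0.6258 0.6379 0.643 ] y [0.1188 0.1247 0.1308] z 0.1056
unit 1064 x [0.4534 0.5365 0.6005] y [0.2363 0.2913 0.3475] z 0.1173
wrist
mod 61996 x [0.4805 0.5232 0.5665] y [0.031  0.0662 0.101 ] z 0.1204
modface 4366 x [0.4838 0.5235 0.5644] y [0.002  0.0429 0.0436] z 0.0942
bar 6316 x [0.5914 0.6149 0.6536] y [0.1103 0.1203 0.1429] z 0.0757
grip 474 x [0.6197 0.6229 0.6313] y [0.117  0.1184 0.1245] z 0.1034
```

The module sits about 4 mm toward the lock side and is catching the throat edge. I'll back off, offset the tool, and push again while drifting toward −x.

```bash
python3 - <<'E'
from meas import *
s=(np.array([.530,.048,.032]),tool(-.4,30))
rows([((.530,.022,.033),tool(0,30)),((.540,.022,.033),tool(0,30)),((.540,.035,.033),tool(0,30)),((.530,.048,.033),tool(0,30)),((.528,.065,.033),tool(0,30))],s)
E
```

```text
[[0.001, -0.0, -0.002], [-0.183, 0.002, -0.116]] 
[[0.001, -0.0, -0.002], [-0.183, 0.085, -0.115]] 
[[0.001, -0.0, -0.002], [-0.089, 0.084, -0.061]] 
[[0.001, -0.0, -0.002], [0.004, -0.0, -0.007]] 
[[0.001, -0.0, -0.002], [0.127, -0.018, 0.064]]
```

Emit:
arm_command --steps '[[[0.001, 0, -0.002], [-0.183, 0.0, -0.116], -0.3], [[0.001, 0, -0.002], [-0.183, 0.085, -0.116], -0.3], [[0.001, 0, -0.002], [-0.183, 0.085, -0.116], -0.3], [[0.001, 0, -0.002], [-0.09, 0.085, -0.062], -0.3], [[0.001, 0, -0.002], [-0.08, 0.07, -0.056], -0.3], [[0.001, 0, -0.002], [-0.06, 0.05, -0.045], -0.3], [[0.001, 0, -0.002], [-0.045, 0.03, -0.036], -0.3], [[0.001, 0, -0.002], [-0.03, 0.01, -0.027], -0.3], [[0.001, 0, -0.002], [-0.015, -0.005, -0.018], -0.3], [[0.001, 0, -0.002], [0.0, -0.015, -0.009], -0.3], [[0.001, 0, -0.002], [0.03, -0.02, 0.008], -0.3]]'

```text
clock: 9.15
ee_pos: [0.5289, 0.0487, 0.0328]
ee_rot: [-0.179, 0.683, 0.684, 0.183]
ft_force: [7.3, -8.6, 0.2]
finger_gap: 0.346
gripper_force: 4.1
```

```bash
python3 chk.py
```

```text
[0.5289 0.0487 0.0328] yaw y -0.02 [ 7.3 -8.6  0.2] 9.15
mod 993 ((516.4886474609375, 100.26197814941406), (90.19099426269531, 89.24593353271484), 0.23266515135765076) [0.5165 0.1    0.1187] spread z [0.005 0.005 0.115]
```

```bash
python3 - <<'E'
from meas import *
p,R=pose(); s=(np.array([.5285,.0515,.033]),tool(0,30))
rows([((.530,.072,.033),tool(0,30)),((.530,.055,.033),tool(0,30)),((.515,.055,.033),tool(0,30)),((.516,.13,.033),tool(0,30))],s)
E
```

```text
[[0.0, 0.0, 0.0], [0.148, 0.013, 0.085]] 
[[0.0, 0.0, 0.0], [0.025, 0.013, 0.015]] 
[[0.0, 0.0, 0.0], [0.025, -0.112, 0.015]] 
[[0.0, 0.0, 0.0], [0.567, -0.104, 0.327]]
```

Emit:
arm_command --steps '[[[0, 0, 0], [0.05, 0.005, 0.03], -0.3], [[0, 0, 0], [0.1, 0.01, 0.058], -0.3], [[0, 0, 0], [0.148, 0.013, 0.085], -0.3], [[0, 0, 0], [0.06, 0.013, 0.035], -0.3], [[0, 0, 0], [0.06, -0.05, 0.035], -0.3], [[0, 0, 0], [0.06, -0.112, 0.035], -0.3], [[0, 0, 0], [0.06, -0.112, 0.035], -0.3], [[0, 0, 0], [0.14, -0.112, 0.081], -0.3], [[0, 0, 0], [0.18, -0.11, 0.104], -0.3], [[0, 0, 0], [0.22, -0.11, 0.127], -0.3], [[0, 0, 0], [0.26, -0.108, 0.15], -0.3]]'

```text
clock: 10.58
ee_pos: [0.5135, 0.0867, 0.0324]
ee_rot: [-0.181, 0.682, 0.685, 0.182]
ft_force: [-0.3, -5.4, 1.8]
finger_gap: 0.35
gripper_force: 2.8
```

```bash
python3 chk.py
```

```text
[0.5135 0.0867 0.0324] yaw y 0.19 [-0.3 -5.4  1.8] 10.575
mod 984 ((517.622314453125, 137.60446166992188), (87.6509780883789, 89.30854797363281), 0.3059766888618469) [0.5172 0.1375 0.1186] spread z [-0.001  0.011  0.117]
```

Emit:
arm_command --steps '[[[0, 0, 0], [0.04, 0, 0.023], -0.3], [[0, 0, 0], [0.08, 0, 0.046], -0.3], [[0, 0, 0], [0.12, 0, 0.069], -0.3], [[0, 0, 0], [0.16, 0, 0.092], -0.3], [[0, 0, 0], [0.2, 0, 0.115], -0.3], [[0, 0, 0], [0.23, 0, 0.133], -0.3], [[0, 0, 0], [0.26, 0, 0.15], -0.3], [[0, 0, 0], [0.285, 0, 0.164], -0.3], [[0, 0, 0], [0.305, 0, 0.176], -0.3], [[0, 0, 0], [0.305, 0, 0.176], -0.3]]'

```text
clock: 11.88
ee_pos: [0.5133, 0.1287, 0.0323]
ee_rot: [-0.181, 0.682, 0.685, 0.182]
ft_force: [-0.2, -6.6, 2.9]
finger_gap: 0.35
gripper_force: 3.1
```

```bash
python3 chk.py
```

```text
[0.5133 0.1287 0.0323] yaw y 0.19 [-0.2 -6.6  2.9] 11.875
mod 1121 ((522.2101440429688, 184.44699096679688), (142.88523864746094, 97.17196655273438), 0.4640682339668274) [0.5176 0.186  0.1185] spread z [ 0.005 -0.008  0.118]
```

Emit:
arm_command --steps '[[[0, 0, 0], [0.015, 0, 0.008], -0.3], [[0, 0, 0], [0.029, 0, 0.017], -0.3], [[0, 0, 0], [0.043, 0, 0.025], -0.3], [[0, 0, 0], [0.043, 0, 0.025], -0.3]]'

```text
clock: 12.42
ee_pos: [0.5135, 0.1294, 0.032]
ee_rot: [-0.179, 0.684, 0.684, 0.181]
ft_force: [-6.4, -21.9, 12.8]
finger_gap: 0.35
gripper_force: 10.7
```

Emit:
arm_command --steps '[[[0, 0, 0], [-0.1, 0, -0.06], -0.3], [[0, 0, 0], [-0.43, 0, -0.25], -0.3], [[0, 0, 0], [-0.43, 0, -0.25], -0.3], [[0, 0, 0], [-0.2, 0, -0.65], -0.3], [[0, 0, 0], [0, 0, -1], -0.3], [[0, 0, 0], [0, 0, -1], -0.3]]'

```text
clock: 13.18
ee_pos: [0.5149, 0.0778, 0.1397]
ee_rot: [-0.181, 0.68, 0.686, 0.185]
ft_force: [-0.5, -0.0, -0.5]
finger_gap: 0.352
gripper_force: 0.0
```

```bash
python3 - <<'E'
from meas import *
p,R=pose(); print(p)
im,d,W=wrist('w3'); ok=d>0
def ext(n,box,z):
    m=ok&(W[...,0]>box[0])&(W[...,0]<box[1])&(W[...,1]>box[2])&(W[...,1]<box[3])&(W[...,2]>z[0])&(W[...,2]<z[1]); P=W[m]
    if len(P)>8: print(n,len(P),'x',np.percentile(P[:,0],[1,50,99]).round(4),'y',np.percentile(P[:,1],[1,50,99]).round(4),'z',P[:,2].mean().round(4))
ext('top',(.45,.6,.1,.35),(.11,.13)); ext('face',(.45,.6,.1,.16),(.08,.105))
ext('bar',(.55,.7,.05,.2),(.068,.08)); ext('grip',(.58,.7,.09,.2),(.1,.12))
rows([((.6,.11,.3),tool(0,15)),((.66,.13,.3),tool(0,0))])
E
python3 chk.py
```

```text
[0.5148684  0.07778685 0.13966375]
top 22971 x [0.4538 0.5186 0.5897] y [0.1385 0.2021 0.2647] z 0.1204
face 1303 x [0.4741 0.5173 0.5604] y [0.1374 0.1384 0.1398] z 0.0934
bar 3115 x [0.5558 0.608  0.659 ] y [0.1107 0.1241 0.1432] z 0.0757
grip 585 x [0.6205 0.6258 0.6356] y [0.118  0.1237 0.1313] z 0.1086
[[0.0, -0.083, 0.003], [0.902, 0.727, -1.037]] OVER
[[0.001, -0.166, 0.002], [1.042, 1.228, -0.954]] OVER
[0.5137 0.0778 0.1378] yaw y 0.4 [-1.4  0.3  0.5] 13.225
mod 1119 ((522.4422607421875, 184.42861938476562), (142.07766723632812, 97.11544036865234), 0.6202673316001892) [0.5176 0.1861 0.1185] spread z [ 0.008 -0.008  0.116]
```

View pics/w3.png

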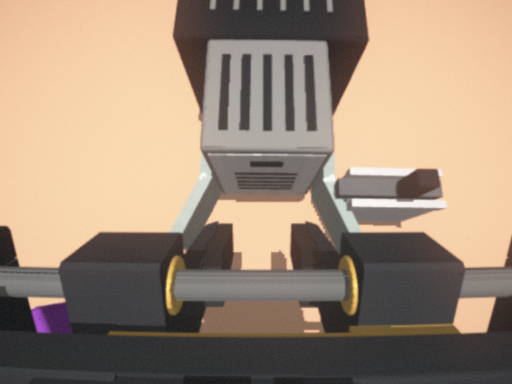

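The module is flush against the power unit at (268,100), with the lock bar open at (390,190). The lock reads about 0.011. Next is the lock grip.

```bash
python3 - <<'E'
from meas import *
a=((.600,.100,.2),tool(0,10)); b=((.685,.125,.2),tool(0,0)); c=((.685,.125,.09),tool(0,0))
rows([((.55,.08,.18),tool(0,25)),a]); rows([b],(np.array(a[0]),a[1])); rows([c],(np.array(b[0]),b[1]))
E
```

```text
[[-0.001, -0.028, 0.002], [0.195, 0.311, -0.305]] 
[[-0.0, -0.111, 0.002], [0.42, 0.729, -0.367]] 
[[0.0, -0.056, 0.0], [0.205, 0.708, 0.036]] 
[[0.0, 0.0, 0.0], [0.0, 0.0, 0.917]]
```

Emit:
arm_command --steps '[[[0, -0.028, 0.001], [0.195, 0.31, -0.3], -1], [[0, -0.07, 0.002], [0.35, 0.55, -0.35], -1], [[0, -0.111, 0.002], [0.42, 0.73, -0.37], -1], [[0, -0.111, 0.002], [0.42, 0.73, -0.37], -1]]'

```text
clock: 13.78
ee_pos: [0.6008, 0.104, 0.1991]
ee_rot: [-0.062, 0.702, 0.707, 0.061]
ft_force: [-0.0, -0.5, 0.2]
finger_gap: 0.006
gripper_force: 0.0
```

Emit:
arm_command --steps '[[[0, -0.03, 0], [0.1, 0.35, 0.02], -1], [[0, -0.056, 0], [0.2, 0.71, 0.04], -1], [[0, -0.056, 0], [0.2, 0.71, 0.04], -1]]'

```text
clock: 14.15
ee_pos: [0.6859, 0.126, 0.1959]
ee_rot: [-0.001, 0.706, 0.708, -0.003]
ft_force: [-1.7, -0.0, -0.4]
finger_gap: 0.005
gripper_force: 0.0
```

Emit:
arm_command --steps '[[[0, 0, 0], [0, 0, 0.4], -1], [[0, 0, 0], [0, 0, 0.7], -1], [[0, 0, 0], [0, 0, 0.9], -1], [[0, 0, 0], [0, 0, 0.9], -1]]'

```text
clock: 14.65
ee_pos: [0.6837, 0.1211, 0.0892]
ee_rot: [-0.001, 0.708, 0.706, -0.003]
ft_force: [0.6, 0.1, 0.7]
finger_gap: 0.009
gripper_force: 0.0
```

```bash
python3 - <<'E'
from meas import *
print(pose()[0],pose()[1].as_matrix().round(3))
rows([((.66,.125,.09),tool(0,0)),((.60,.125,.09),tool(0,0))])
E
```

```text
[0.6836834  0.12112576 0.08922457] [[ 0.003  1.    -0.006]
 [ 1.    -0.003 -0.004]
 [-0.004 -0.006 -1.   ]]
[[-0.002, 0.001, -0.001], [0.032, -0.197, -0.005]] 
[[-0.002, 0.001, -0.001], [0.031, -0.697, -0.003]]
```

Emit:
arm_command --steps '[[[0, 0, 0], [0.03, -0.12, 0], -1], [[0, 0, 0], [0.03, -0.2, 0], -1], [[0, 0, 0], [0.03, -0.28, 0], -1], [[0, 0, 0], [0.03, -0.36, 0], -1], [[0, 0, 0], [0.03, -0.44, 0], -1], [[0, 0, 0], [0.03, -0.52, 0], -1], [[0, 0, 0], [0.03, -0.6, 0], -1], [[0, 0, 0], [0.03, -0.66, 0], -1], [[0, 0, 0], [0.03, -0.7, 0], -1], [[0, 0, 0], [0.03, -0.7, 0], -1]]'

```text
clock: 15.9
ee_pos: [0.6006, 0.126, 0.0912]
ee_rot: [0.0, 0.708, 0.707, -0.002]
ft_force: [0.9, 0.4, 1.0]
finger_gap: 0.003
gripper_force: 0.2
```

Emit:
arm_command --steps '[[[0, 0, 0], [0, -0.03, 0], -1], [[0, 0, 0], [0, -0.06, 0], -1], [[0, 0, 0], [0, -0.06, 0], -1]]'

```text
clock: 16.27
ee_pos: [0.5938, 0.126, 0.0914]
ee_rot: [0.0, 0.708, 0.707, -0.002]
ft_force: [0.6, -0.2, -0.1]
finger_gap: 0.004
gripper_force: 0.2
```

Emit:
arm_command --steps '[[[0, 0, 0], [0, -0.03, 0], -1], [[0, 0, 0], [0, -0.06, 0], -1], [[0, 0, 0], [0, -0.06, 0], -1]]'

```text
clock: 16.65
ee_pos: [0.5925, 0.1259, 0.0926]
ee_rot: [0.005, 0.708, 0.707, 0.003]
ft_force: [16.3, 1.2, -12.1]
finger_gap: 0.001
gripper_force: 7.4
```

```bash
python3 - <<'E'
from meas import *
im,d,P=grab('top'); W=cloud(d,P)
im,d,W=wrist('w4'); ok=d>0
s,ds,Ps=grab('scene'); Ws=cloud(ds,Ps)
for n,W,o in(('wr',W,d>0),('sc',Ws,ds>0)):
    m=o&(W[...,0]>.48)&(W[...,0]<.68)&(W[...,1]>.1)&(W[...,1]<.135)&(W[...,2]>.07)&(W[...,2]<.115); Q=W[m]
    if len(Q)>5: print(n,len(Q),np.percentile(Q,[2,50,98],axis=0).round(4).tolist())
cv2.imwrite('pics/c4.png',np.hstack([cv2.resize(s[150:270,220:370],(375,300)),cv2.resize(im,(400,300))]))
E
```

```text
wr 1044 [[0.5564, 0.1254, 0.0708], [0.5743, 0.1329, 0.0769], [0.5973, 0.1349, 0.1137]]
sc 63 [[0.5875, 0.1121, 0.0714], [0.6091, 0.1171, 0.0738], [0.6621, 0.1339, 0.0957]]
```

View pics/c4.png

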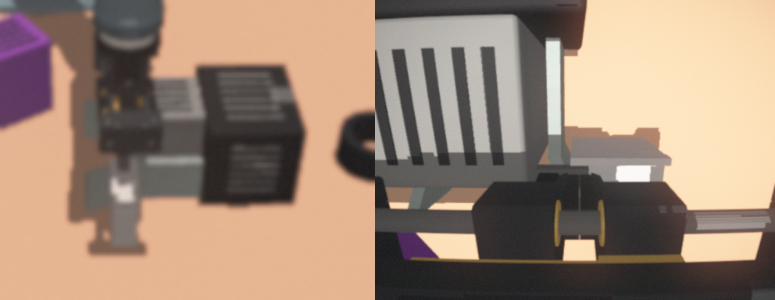

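The left view shows the gripper at the lock and the right shows the fingers beside the module. The grip stopped where the end stop was predicted, at 16 N. I'll retreat and verify.

Emit:
arm_command --steps '[[[0, 0, 0], [0, 0.25, 0], -1], [[0, 0, 0], [0, 0.3, 0], -1], [[0, 0, 0], [0, 0.35, -0.4], -1], [[0, 0, 0], [-0.5, 0.35, -1], -1], [[0, 0, 0], [-0.9, 0.35, -1], -1], [[0, 0, 0], [-0.9, 0.35, -1], -1]]'

```text
clock: 17.55
ee_pos: [0.6287, 0.0122, 0.214]
ee_rot: [0.002, 0.71, 0.704, -0.001]
ft_force: [-1.1, 0.5, -0.5]
finger_gap: 0.004
gripper_force: 0.0
```

```bash
python3 - <<'E'
from meas import *
print(pose()[0]); im,d,W=wrist('w5'); ok=d>0
def ext(n,box,z):
    m=ok&(W[...,0]>box[0])&(W[...,0]<box[1])&(W[...,1]>box[2])&(W[...,1]<box[3])&(W[...,2]>z[0])&(W[...,2]<z[1]); P=W[m]
    if len(P)>8: print(n,len(P),'x',np.percentile(P[:,0],[1,50,99]).round(4),'y',np.percentile(P[:,1],[1,50,99]).round(4),'z',P[:,2].mean().round(4))
ext('grip',(.48,.7,.1,.134),(.1,.118)); ext('bar',(.45,.7,.1,.15),(.068,.08)); ext('hous',(.6,.7,.05,.2),(.068,.08)); ext('top',(.47,.565,.1,.224),(.112,.13)); ext('wallR',(.55,.59,.15,.21),(.05,.065)); ext('wallL',(.45,.49,.15,.21),(.05,.065))
E
```

```text
[0.62867436 0.01218361 0.21398981]
grip 442 x [0.5611 0.5702 0.5771] y [0.1186 0.125  0.1322] z 0.1095
bar 2933 x [0.4875 0.5924 0.6595] y [0.1111 0.1297 0.1439] z 0.076
hous 1185 x [0.6003 0.6294 0.6604] y [0.111  0.1371 0.1437] z 0.0759
top 4375 x [0.4745 0.5187 0.5623] y [0.1383 0.1497 0.1629] z 0.1201
wallR 578 x [0.5617 0.5713 0.5774] y [0.1503 0.165  0.1803] z 0.0594
```

View pics/w5.png

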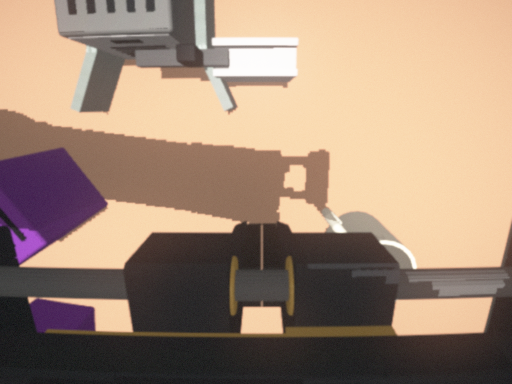

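The view shows the bar across the module's front at (165,57) and the grip at (187,52). The grip measures −50 mm in the seat frame, so the lock reads 0.070, and the module is home. I'm handing in.

```bash
python3 -c "
from cell import ctrl
print(ctrl.finish_job())"
```

```text
the job is handed in; nothing more can be done
None
```

The module is fully home in the bay and the lock bar is at its end stop across the module's front, by my last camera measurements; I handed the job in at about 18 s, and it returned no verdict.

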